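# Pull a notched filter slide from its clip stand and hold its label up over the viewing pad

## Robot

A 7-joint arm with a two-finger parallel gripper is mounted at the origin on the work surface. World frame = base frame: x ahead of the robot, y to its left, z up, the work surface at z = 0. Lengths are in mm, angles in rad, forces in N, time in s.
With the tool pointing down it reaches from about 425 to 925 mm from the base axis. Payload 6.8 kg.
Tool frame: the origin (TCP) lies at the very end of the fingers, on their centre line; the grasp point (between the pads) lies 19 mm behind it; z points along the fingers, y is the direction in which the jaws open and shut (so a half turn about z gives the same grasp; the last joint's range is limited). The gripper opens to 85 mm and grips with 20 to 120 N. Pads are 22 mm wide; open, the fingers measure 114 mm over their backs; the gripper's body (76 mm by 85 mm) begins 54 mm behind the grasp point. The pads swing forward as they close: fully open they stand 13 mm farther back than shut.
Start: joints at [1.157, 0.477, 0.022, 1.555, -0.011, 1.109, -0.083], TCP at [203.222, -643.699, 231.308] pointing down, gripper open.
Joint ranges: [-2.96, 2.96], [-0.34, 2.1], [-1.41, 1.46], [0.24, 2.44], [-1.37, 4.51], [0.17, 1.92], [-2.96, 2.96]. Speed limits (rad/s): [2.39, 2.39, 3.14, 3.14, 3.14, 3.14, 3.14].

## Interface

Orientations are given as a rotation vector (axis times angle).
In Python, from cell import env gives the robot as it stands.
- The arm moves only by the tool jog_arm, never from a script. Its arguments are lists of equal length, an entry for each row: "slide": the shift along the tool's x, y, z in m, a list of three; "roll": the turn about the tool's z in rad. A call has 1 to 8 rows; each row shifts and turns the commanded pose from where the row before left it, along the tool's axes as they then stand; what a row does not reach is not made up. A row lasts 1/10 s, in which the tool goes at most 50 mm and 8.59 degrees, less where a joint would pass 70% of its speed; a pose out of reach is approached as far as the arm can. A call is refused whole if a number of a shift passes 0.05 or a number of a turn 0.15, either way. A call with a gripper value outside its range is refused whole. "fingers" is the closure, from 0 (fully open) to 1 (shut), set as the call begins (left out, the last holds). The fingers move at their own pace and stop on an object; "newtons" is the grip in N (left out, the last holds). Time passes only in rows, so rows that do not move let the fingers close. It gives the time, the measured TCP pose, the force and the opening at its end, in the units of the state.
- env.sense(): the state, without advancing time (a new reading comes with each control period).
- env.get_image(name): name is "side" or "top"; returns a dict with "frame" (480x640x3 uint8, red, green, blue), "mtx" (3x3 intrinsics, pixels), "distortion" ([k1, k2, p1, p2, k3] as OpenCV has them; the pictures are not rectified), "R" (3x3) and "t" (3): a world point X has camera coordinates R X + t. Camera axes: x right, y down, z forward; pixel columns grow to the right and rows downward; lengths in mm; the calibration is good to about 2 mm. A picture is of the moment at which its call begins. There is no depth.
- env.hand_in(): hands the job in, once; it reports no verdict.
The state is a dict: "t": time; "joints": joint angles; "qvel": joint speeds; "effort": joint torques, N m; "ee_pos": TCP position; "tcp_rot": TCP orientation; "force": force on the tool from outside, world axes, zero at the start; "moment": the same for the moment, N m; "opening": finger opening in mm.
Only numpy, scipy, OpenCV 4.12 (cv2) and the standard library are available. Lean on these libraries where they do the work, as an engineer would, in place of code of your own. Each camera call takes 0.05 s, during which the arm holds its last target.

## Task

Pull the filter slide straight up out of its sprung clip stand, find its frosted label end by the small corner notch, and carry it in the air to the round viewing pad. Finish while still holding it: the frosted label centred over the pad, about 10 cm above it, and the slide tipped so that the label face looks up (a slope of about 45 degrees or flatter). Do not put the slide down on the way, on the bench or on the pad, and leave the other things where they are.

Things in the scene. Friction and masses are not known exactly. Their poses are not given: they have to be found in the camera images.
- slide: Filter slide: flat off-white plate with a dark glass window, 100 mm long (x), 10 mm thick (y), 56 mm high (z), 40 to 85 g. It stands upright in the stand on a long edge. Origin: centre of that lower edge, mid thickness. +x is the label end, +y points out of the label face. Pinch its thickness from above at mid length, where both faces are free down to the stand's base.
- frosted (a point): centre of the grey frosted label, 28 x 36 mm, which is on the +y face only, at the notched end: in the slide's frame x +32, y +5, z +22 mm. Axes as the slide's.
- notch (a point): middle of the square notch, 14 x 14 mm, cut through the slide's upper corner at the label end (x +43, y 0, z +49 mm in the slide's frame). Looking straight at the label face with the slide upright, the notch is at the upper left. Axes as the slide's.
- stand: Fixed grey clip stand at any yaw; base 136 x 50 x 8 mm, at each end a channel up to 32 mm above the bench, 76 mm free between them. The slide stands on the base (top edge 64 mm above the bench), axes along the stand's. Sprung rollers hold its ends: pull straight up, about 7 N; lets go after about 4 mm, clear of the channels after 24 mm. Origin: centre of the underside.
- pad: Fixed round viewing pad, 90 mm diameter, 10.6 mm high, grey with a white disc on top, lying on the bench. Origin: centre of the underside.
- pad_top (a point): centre of the pad's top face.
- tip_box: bystander: blue pipette-tip box, 85 x 125 x 55 mm high, beyond the work. Origin: centre of the underside.
- blank: bystander: plain slide without notch or label, 100 x 56 x 10 mm, lying flat on the bench. Origin: centre of the underside.
- cap: bystander: blue screw cap, 30 mm diameter, 12 mm high, on the bench. Origin: centre of the underside.

How it is judged (in metres and radians):
On the way:
1. the slide is gripped and pulled clear of the clip stand (z of slide in the frame of stand above 0.045 m and contact force between slide and the fingers above 0.5 N and contact force between slide and stand below 0.05 N), for 0.1 s.
At the end, for the whole second after the job is handed in: The slide is held still in the gripper and touches nothing else: the label's centre within 25 mm (horizontally) of the pad's centre and 60 to 160 mm above the pad's top, the label face looking up (its outward normal within 57 degrees of vertical) (horizontal distance between frosted and pad_top below 0.025 m and z of frosted in the frame of pad_top between 0.06 and 0.16 m and angle between slide's own y axis and vertical below 1 rad and linear speed of slide below 0.02 m/s and contact force between slide and the fingers above 0.5 N and contact force between slide and pad below 0.05 N and contact force between slide and stand below 0.05 N and contact force between slide and tip_box below 0.05 N and contact force between slide and blank below 0.05 N and contact force between slide and cap below 0.05 N); the arm keeps its last pose, push and grip.
It fails at once if the slide was put down, dropped or carried down to the bench away from the stand (horizontal distance between slide and stand above 0.07 m and height (world z) of any of slide, frosted below 0.04 m).
It fails at once if the slide touched the pad (contact force between slide and pad above 0.2 N).
It fails at once if another thing was moved by more than 20 mm (distance of any of tip_box, blank, cap from where it was at the start of the episode above 0.02 m).
It also fails if it takes over 35 s, if anything falls off the work surface, if the arm or the gripper's body presses on something with over 40 N, if the wrist force passes 120 N, or if a joint passes its speed limit or range.

## Working session

There is one attempt and no reset: what is moved stays moved. The work goes in short steps, Python scripts to look and compute and a tool call to move; the robot and the scene stay as the last step left them, time stands still between calls to the robot, and variables do not carry over. Pictures are saved under pics/ and viewed, and the job is handed in when it is done.

Besides the shell and the picture viewer there is one more tool, called after "Call:" by a JSON object that holds its "op" and its "data", one argument or row to a line. jog_arm: Moves the arm, as the interface text tells. Its arguments: {"type":"object","properties":{"slide":{"type":"array","items":{"type":"array","items":{"type":"number"}}},"roll":{"type":"array","items":{"type":"number"}},"fingers":{"type":"number"},"newtons":{"type":"number"}},"required":["slide","roll"]}

```bash
ls; mkdir -p pics; python3 - <<'E'
from cell import env
import cv2
s=env.sense();print(s)
for n in("side","top"):
    d=env.get_image(n);cv2.imwrite(f"pics/{n}0.png",d["frame"][:,:,::-1])
    print(n,d["mtx"],d["distortion"],d["R"],d["t"])
E
```

```text
pics
{'t': 0.0, 'joints': array([ 1.15687757,  0.47778603,  0.02237373,  1.55649187, -0.01146282,
        1.10931538, -0.08309482]), 'qvel': array([-0.00024452, -0.00162963,  0.00065773, -0.00015137, -0.0008994 ,
       -0.00032744,  0.00152693]), 'effort': array([ 5.14576386e-04, -5.96445072e+01,  1.60792798e+00, -2.81198877e+01,
        1.24654241e-02,  9.37950157e-03,  1.05712346e-07]), 'ee_pos': array([ 202.9921159 , -643.10712949,  230.31877866]), 'tcp_rot': array([-3.10314257e+00, -4.78252909e-01,  7.37481258e-04]), 'force': array([-0.32053983, -0.23348817, -0.92580069]), 'moment': array([0.04284533, 0.00700747, 0.02648787]), 'opening': 85.4174248500009}
side [[567.50796453   0.         326.32267823]
 [  0.         567.50796453 238.45220216]
 [  0.           0.           1.        ]] [-0.16945075  0.          0.          0.          0.        ] [[ 0.83447193 -0.55102227 -0.0055734 ]
 [-0.42426762 -0.63599391 -0.64459967]
 [ 0.35164412  0.54026494 -0.76449997]] [-494.04012992  295.69532582  958.56261235]
top [[577.58675986   0.         320.02179615]
 [  0.         577.58675986 239.95515878]
 [  0.           0.           1.        ]] [-0.17752466  0.          0.          0.          0.        ] [[ 0.0179708  -0.9998033   0.0083911 ]
 [-0.99843332 -0.0183897  -0.05284617]
 [ 0.05299009 -0.00742827 -0.99856741]] [-10.10999343 615.22629072 953.02383857]
```

View pics/side0.png

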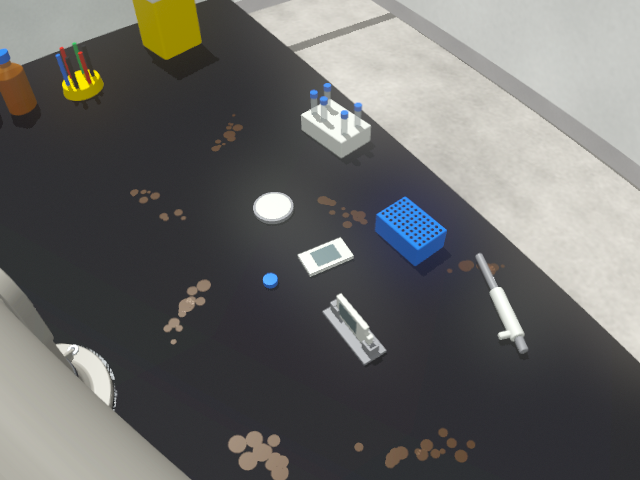

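View pics/top0.png

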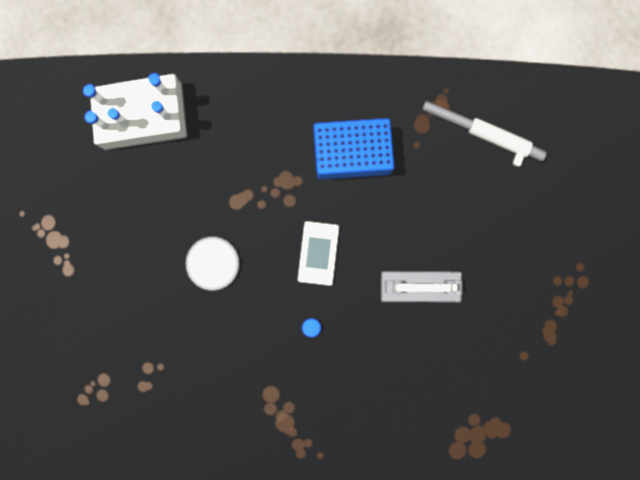

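Side view: pad at (273,207), cap (270,280), blank (326,256), stand with slide (355,328). Top view: pad (212,263), stand (421,287). I'll enlarge the stand and measure.

```bash
cat > h.py <<'E'
import numpy as np,cv2
from cell import env
def ray(d,uv):
    p=cv2.undistortPoints(np.array([[uv]],float),d["mtx"],np.array(d["distortion"]))[0,0]
    R=np.array(d["R"]);t=np.array(d["t"]);return -R.T@t,R.T@np.array([p[0],p[1],1])
def onz(d,uv,z):
    c,r=ray(d,uv);return c+r*(z-c[2])/r[2]
def tri(d1,u1,d2,u2):
    c1,r1=ray(d1,u1);c2,r2=ray(d2,u2)
    s=np.linalg.lstsq(np.stack([r1,-r2],1),c2-c1,rcond=None)[0]
    a=c1+s[0]*r1;b=c2+s[1]*r2;return (a+b)/2,np.linalg.norm(a-b)
def proj(d,X):
    return cv2.projectPoints(np.array(X,float).reshape(-1,3),cv2.Rodrigues(np.array(d["R"]))[0],np.array(d["t"],float),d["mtx"],np.array(d["distortion"]))[0].reshape(-1,2)
E
python3 - <<'E'
from h import *
s=env.get_image("side");t=env.get_image("top")
a=cv2.resize(s["frame"][280:375,310:400],None,fx=6,fy=6,interpolation=cv2.INTER_CUBIC)
b=cv2.resize(t["frame"][262:312,370:475],None,fx=7,fy=7,interpolation=cv2.INTER_CUBIC)
cv2.imwrite("pics/cs.png",a[:,:,::-1]);cv2.imwrite("pics/ct.png",b[:,:,::-1])
for n,d,roi in(("side",s,(185,230,245,300)),("top",t,(230,300,180,245))):
    g=d["frame"].astype(int);y0,y1,x0,x1=roi
    m=(g[y0:y1,x0:x1].min(2)>200).astype(np.uint8)
    c=max(cv2.findContours(m,0,1)[0],key=cv2.contourArea);e=cv2.fitEllipse(c);uv=(e[0][0]+x0,e[0][1]+y0)
    print(n,uv,e[1],onz(d,uv,10.6))
# top: slide top edge
g=t["frame"].astype(int)
m=np.zeros((480,640),np.uint8);m[268:308,376:468]=g[268:308,376:468].min(2)>225
c=max(cv2.findContours(m,0,1)[0],key=cv2.contourArea);r=cv2.minAreaRect(c);print(r)
for p in cv2.boxPoints(r):print(p,onz(t,p,64))
print(onz(t,r[0],64))
m=np.zeros((480,640),np.uint8);m[262:312,370:475]=g[262:312,370:475].min(2)>90
c=max(cv2.findContours(m,0,1)[0],key=cv2.contourArea);r=cv2.minAreaRect(c);print(r)
for p in cv2.boxPoints(r):print(p,onz(t,p,8))
print(onz(t,r[0],8))
E
```

```text
side (272.72661781311035, 205.64135551452637) (25.255348205566406, 35.15202331542969) [572.94008957 186.08038462  10.6       ]
top (211.61560821533203, 263.15293884277344) (49.782474517822266, 50.483280181884766) [572.90648269 183.85335313  10.6       ]
((423.0, 287.4999694824219), (53.99999237060547, 6.999999046325684), -0.0)
[396.      290.99997] [ 533.39062736 -121.35187365   64.        ]
[396.      283.99997] [ 544.56458447 -121.18517031   64.        ]
[450.      283.99997] [ 545.69126472 -208.88656072   64.        ]
[450.      290.99997] [ 534.43881403 -209.03150766   64.        ]
[ 539.54992678 -164.89121398   64.        ]
((421.0, 286.5), (31.0, 80.0), 90.0)
[381. 271.] [ 565.00916447 -103.1811399     8.        ]
[461. 271.] [ 567.01646675 -241.07303443    8.        ]
[461. 302.] [ 514.04502347 -241.72638098    8.        ]
[381. 302.] [ 512.57570273 -103.99102641    8.        ]
[ 539.72076263 -171.96329746    8.        ]
```

View pics/cs.png

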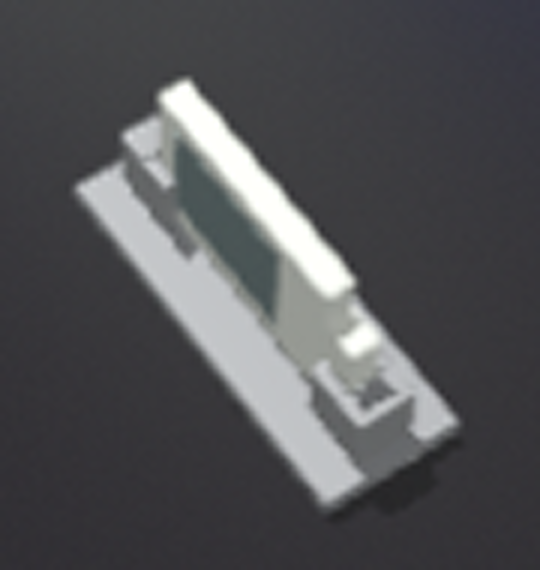

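View pics/ct.png

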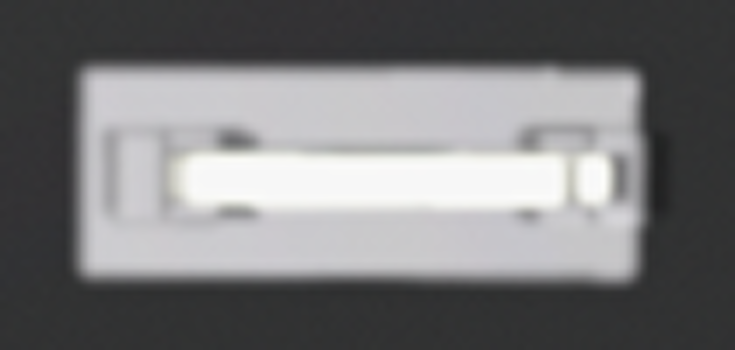

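```bash
cat >> h.py <<'E'
from scipy.spatial.transform import Rotation as Ro
def plan(target,roll,n,P=None,R=None,do=True):
    st=env.sense()
    P=np.array(st["ee_pos"]) if P is None else P; R=Ro.from_rotvec(st["tcp_rot"]) if R is None else R
    d=(np.array(target)-P)/n; out=[]
    for i in range(n):
        s=np.round(R.inv().apply(d)/1000,4);out.append(s.tolist());P=P+R.apply(s*1000);R=R*Ro.from_rotvec([0,0,roll/n])
    print("slide",out,"roll each",round(roll/n,4));print(P,R.as_matrix().round(3).tolist());return P,R
E
python3 - <<'E'
from h import *
st=env.sense();R=Ro.from_rotvec(st["tcp_rot"]).as_matrix();print(R.round(4))
a=np.arctan2(R[1,0],R[0,0]); want=np.arctan2(1,-0.0125)
roll=-(want-a);print(roll)
P,R=plan([539.6,-172,150],roll,16)
s=env.get_image("side")
# check slide top-edge end corners in side view vs predicted
for X in([533.2,-122,64],[545.2,-122,64],[534.4,-208,64],[545,-208,64],[544.6,-222,50]):print(X,proj(s,X))
E
```

```text
[[ 9.536e-01  3.011e-01 -4.000e-04]
 [ 3.011e-01 -9.536e-01  1.100e-03]
 [-1.000e-04 -1.100e-03 -1.000e+00]]
-1.2774920687096516
slide [[0.0289, -0.0218, 0.0051], [0.0306, -0.0194, 0.0051], [0.032, -0.0169, 0.0051], [0.0333, -0.0143, 0.0051], [0.0343, -0.0116, 0.0051], [0.0351, -0.0088, 0.0051], [0.0357, -0.006, 0.0051], [0.0361, -0.0031, 0.0051], [0.0362, -0.0002, 0.0051], [0.0361, 0.0027, 0.0051], [0.0358, 0.0055, 0.0051], [0.0352, 0.0084, 0.0051], [0.0344, 0.0112, 0.0051], [0.0334, 0.0139, 0.0051], [0.0322, 0.0165, 0.0051], [0.0308, 0.019, 0.0051]] roll each -0.0798
[ 539.70986941 -171.90688389  149.44273211] [[-0.012, 1.0, -0.0], [1.0, 0.012, 0.001], [0.001, -0.0, -1.0]]
[533.2, -122, 64] [[336.08313281 296.57700644]]
[545.2, -122, 64] [[341.52328253 293.56085273]]
[534.4, -208, 64] [[364.23305387 330.13667066]]
[545, -208, 64] [[369.14271231 327.22989233]]
[544.6, -222, 50] [[373.20208863 337.14374738]]
```

Call:
{"op": "jog_arm", "data": {
  "slide": [
    [0.0289, -0.0218, 0.005],
    [0.0306, -0.0194, 0.005],
    [0.032, -0.0169, 0.005],
    [0.0333, -0.0143, 0.005],
    [0.0343, -0.0116, 0.005],
    [0.0351, -0.0088, 0.005],
    [0.0357, -0.006, 0.005],
    [0.0361, -0.0031, 0.005]
  ],
  "roll": [-0.08, -0.08, -0.08, -0.08, -0.08, -0.08, -0.08, -0.08],
  "fingers": 0
}}

```text
t: 1.05
ee_pos: [372.0, -406.5, 191.2]
tcp_rot: [2.794, 1.435, 0.0]
force: [0.2, -0.7, -0.1]
opening: 85.7
```

Call:
{"op": "jog_arm", "data": {
  "slide": [
    [0.0362, 0, 0.005],
    [0.0361, 0.0027, 0.005],
    [0.0358, 0.0055, 0.005],
    [0.0352, 0.0084, 0.005],
    [0.0344, 0.0112, 0.005],
    [0.0334, 0.0139, 0.005],
    [0.0322, 0.0165, 0.005],
    [0.0308, 0.019, 0.005]
  ],
  "roll": [-0.08, -0.08, -0.08, -0.08, -0.08, -0.08, -0.08, -0.08]
}}

```text
t: 1.85
ee_pos: [540.2, -171.0, 151.2]
tcp_rot: [2.201, 2.241, -0.0]
force: [0.6, -0.6, 0.7]
opening: 85.3
```

Call:
{"op": "jog_arm", "data": {
  "slide": [
    [0, 0, 0],
    [0, 0, 0]
  ],
  "roll": [0, 0]
}}

```text
t: 2.05
ee_pos: [539.6, -171.3, 151.1]
tcp_rot: [-2.203, -2.239, 0.0]
force: [0.8, 0.2, 0.7]
opening: 85.5
```

```bash
python3 - <<'E'
from h import *
print(env.sense()["joints"])
plan([539.6,-172,20],0,4)
s=env.get_image("side");t=env.get_image("top")
im=np.hstack([cv2.resize(s["frame"][200:400,250:450],(400,400)),cv2.resize(t["frame"][200:400,320:520],(400,400))])
cv2.imwrite("pics/a1.png",im[:,:,::-1])
E
```

```text
[ 0.53372977  0.4250885  -0.42597209  1.87214321  0.22061363  0.89099162
  0.0179994 ]
slide [[-0.0002, 0.0, 0.0328], [-0.0002, 0.0, 0.0328], [-0.0002, 0.0, 0.0328], [-0.0002, 0.0, 0.0328]] roll each 0.0
[ 539.59532766 -172.06515054   19.86433953] [[-0.016, 1.0, -0.0], [1.0, 0.016, 0.0], [0.0, -0.0, -1.0]]
```

View pics/a1.png

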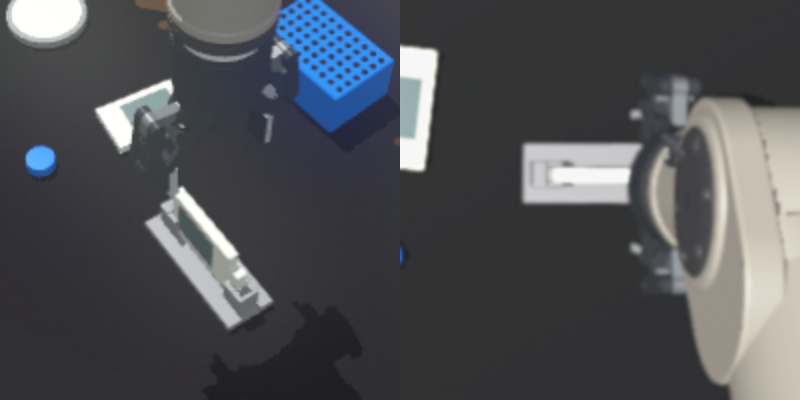

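The jaws straddle the slide, one on each face, at mid length. Descending.

Call:
{"op": "jog_arm", "data": {
  "slide": [
    [-0.0007, 0, 0.03],
    [0, 0, 0.03],
    [0, 0, 0.03],
    [0, 0, 0.025],
    [0, 0, 0.014],
    [0, 0, 0]
  ],
  "roll": [0, 0, 0, 0, 0, 0]
}}

```text
t: 2.75
ee_pos: [537.8, -173.7, 20.8]
tcp_rot: [-2.205, -2.234, 0.003]
force: [-0.2, 0.4, 0.2]
opening: 85.4
```

Call:
{"op": "jog_arm", "data": {
  "slide": [
    [0, 0, 0],
    [0, 0, 0],
    [0, 0, 0],
    [0, 0, 0],
    [0, 0, 0],
    [0, 0, 0],
    [0, 0, 0],
    [0, 0, 0]
  ],
  "roll": [0, 0, 0, 0, 0, 0, 0, 0],
  "fingers": 1,
  "newtons": 60
}}

```text
t: 3.55
ee_pos: [540.0, -172.9, 22.9]
tcp_rot: [2.204, 2.237, 0.001]
force: [-0.4, -0.0, 6.6]
opening: 9.8
```

Gripped: the opening is 9.8 mm, which matches the plate's 10 mm thickness. Pulling straight up.

Call:
{"op": "jog_arm", "data": {
  "slide": [
    [0, 0, -0.005],
    [0, 0, -0.01],
    [0, 0, -0.015],
    [0, 0, -0.02],
    [0, 0, -0.03],
    [0, 0, -0.04],
    [0, 0, -0.04],
    [0, 0, 0]
  ],
  "roll": [0, 0, 0, 0, 0, 0, 0, 0]
}}

```text
t: 4.35
ee_pos: [542.7, -173.2, 189.3]
tcp_rot: [2.198, 2.232, 0.007]
force: [0.2, 0.1, 0.1]
opening: 9.5
```

```bash
python3 - <<'E'
from h import *
st=env.sense();print(st["joints"],st["ee_pos"])
s=env.get_image("side")
cv2.imwrite("pics/a2.png",cv2.resize(s["frame"][150:400,250:500],(600,600))[:,:,::-1])
E
```

```text
[ 0.55120654  0.38031027 -0.44231389  1.83841478  0.19795659  0.95555265
  0.0384245 ] [ 542.7377266  -173.20381672  189.27112316]
```

View pics/a2.png

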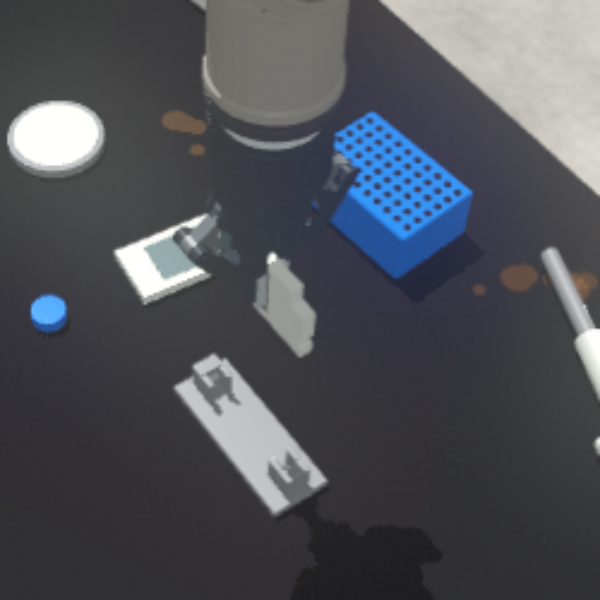

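Slide is held clear of the stand. The notch is at its right/near end (-y), so by the stated geometry the label face looks +x, away from the base. The jog can't tilt the tool directly, so I'll see how it behaves at the edge of its reach, where a commanded pose may be reached only approximately.

Call:
{"op": "jog_arm", "data": {
  "slide": [
    [0, 0.03, -0.02],
    [0, 0.045, -0.02],
    [0, 0.045, -0.02],
    [0, 0.045, 0],
    [0, 0.045, 0],
    [0, 0.045, 0],
    [0, 0.045, 0],
    [0, 0.045, 0]
  ],
  "roll": [0, 0, 0, 0, 0, 0, 0, 0]
}}

```text
t: 5.2
ee_pos: [885.0, -167.8, 241.4]
tcp_rot: [-2.204, -2.237, 0.003]
force: [2.6, -1.1, -0.0]
opening: 9.6
```

Call:
{"op": "jog_arm", "data": {
  "slide": [
    [0, 0.045, 0],
    [0, 0.045, 0],
    [0, 0.045, 0],
    [0, 0.045, 0]
  ],
  "roll": [0, 0, 0, 0]
}}

```text
t: 5.6
ee_pos: [943.2, -195.1, 219.8]
tcp_rot: [-2.258, -2.137, -0.008]
force: [-0.3, -1.4, -0.1]
opening: 9.4
```

```bash
python3 - <<'E'
from h import *
st=env.sense();print(st["joints"],st["ee_pos"],Ro.from_rotvec(st["tcp_rot"]).as_matrix().round(3))
E
```

```text
[ 0.10016439  1.1788876   0.32929901  0.31581572 -0.32790223  1.6860763
  0.14356608] [ 943.18027908 -195.07311139  219.79860955] [[ 0.055  0.998 -0.019]
 [ 0.998 -0.055  0.027]
 [ 0.026 -0.02  -0.999]]
```

Call:
{"op": "jog_arm", "data": {
  "slide": [
    [0, 0.05, 0],
    [0, 0.05, 0],
    [0, 0.05, 0],
    [0, 0.05, 0]
  ],
  "roll": [0, 0, 0, 0]
}}

```text
t: 6.0
ee_pos: [968.6, -211.6, 201.2]
tcp_rot: [2.331, 2.1, 0.069]
force: [-0.0, -0.6, 0.1]
opening: 9.7
```

```bash
python3 - <<'E'
from h import *
st=env.sense();print(st["joints"],st["ee_pos"],Ro.from_rotvec(st["tcp_rot"]).as_matrix().round(3))
E
```

```text
[ 0.07417271  1.31656269  1.20881631  0.24441916 -1.19742581  1.70713127
  0.19614966] [ 968.58662241 -211.60721468  201.21161686] [[ 0.103  0.994  0.035]
 [ 0.994 -0.104  0.027]
 [ 0.03   0.032 -0.999]]
```

The orientation gives only slightly at full reach, but it does not snap back to vertical. I'll fit a simple kinematic model to the joint and pose readings so far, to see where the joint limits would force a useful tilt.

```bash
cat > kin.py <<'E'
import numpy as np, itertools
from scipy.spatial.transform import Rotation as Ro
from scipy.optimize import least_squares
D=[([1.15687757,0.47778603,0.02237373,1.55649187,-0.01146282,1.10931538,-0.08309482],[202.99,-643.1,230.3],[-3.10314257,-4.78252909e-01,7.37481258e-04]),
([0.53372977,0.4250885,-0.42597209,1.87214321,0.22061363,0.89099162,0.0179994],[539.6,-171.3,151.1],[-2.203,-2.239,0]),
([0.55120654,0.38031027,-0.44231389,1.83841478,0.19795659,0.95555265,0.0384245],[542.7,-173.2,189.3],[2.198,2.232,.007]),
([0.10016439,1.1788876,0.32929901,0.31581572,-0.32790223,1.6860763,0.14356608],[943.18,-195.07,219.8],[-2.258,-2.137,-.008]),
([0.07417271,1.31656269,1.20881631,0.24441916,-1.19742581,1.70713127,0.19614966],[968.6,-211.6,201.2],[2.331,2.1,.069])]
def ax(i,q): return Ro.from_rotvec([0,q,0] if i%2 else [0,0,q])
def fk(q,p,sg):
    h,a,b,c,q10,q70=p[:6]; o=np.r_[p[6:],np.zeros(20)]
    R=ax(0,sg[0]*q[0]+q10);P=np.array([0,0,h])+R.apply([o[0],o[1],0])
    R=R*ax(1,q[1]);R=R*ax(2,sg[1]*q[2]);P=P+R.apply([o[2],o[3],a])
    R=R*ax(3,q[3]);R=R*ax(4,sg[2]*q[4]);P=P+R.apply([o[4],o[5],b])
    R=R*ax(5,q[5]);R=R*ax(6,sg[3]*q[6]+q70);P=P+R.apply([o[6],o[7],c])
    return P,R
def res(p,sg,D):
    r=[]
    for q,P,rv in D:
        f,R=fk(q,p,sg);r+=list((f-P)/2);r+=list((R.inv()*Ro.from_rotvec(rv)).as_rotvec()/.005)
    return np.array(r)+0
def fit(D,no=0,verb=0):
    best=None
    for sg in itertools.product([1,-1],repeat=4):
        for q10 in(0,1.57,3.14,-1.57):
          for q70 in(0,1.57,3.14,-1.57):
            f=lambda p:np.r_[res(p,sg,D),p[6:]/30]
            s=least_squares(f,[260,480,480,250,q10,q70]+[0.]*no,loss='soft_l1',max_nfev=100)
            if best is None or s.cost<best[0]:best=(s.cost,sg,s.x)
    return best
if __name__=="__main__":
    for no in(0,8):
        c,sg,x=fit(D,no);print(no,c,sg,x.round(3));print(res(x,sg,D).reshape(-1,6).round(1))
E
python3 kin.py
```

```text
Still running in the background as job /tmp/bash_jobs.1000/6b4f15a56f42 (pid 790). You'll get a notice when it ends.
```

```bash
cat /tmp/bash_jobs.1000/6b4f15a56f42/stdout; kill -- -$(cat /tmp/bash_jobs.1000/6b4f15a56f42/pid); nproc
export OMP_NUM_THREADS=1 OPENBLAS_NUM_THREADS=1; time timeout 60 python3 -c "
from kin import *
import time
t=time.time()
for i in range(100):res(np.array([260,480,480,250,0,0.]),(1,1,1,1),D)
print((time.time()-t)/100)"
```

```text
4
0.0017369627952575684
real	0m1.658s
user	0m1.124s
sys	0m0.175s
```

```bash
export OMP_NUM_THREADS=1 OPENBLAS_NUM_THREADS=1; sed -i 's/max_nfev=100/max_nfev=40/; s/for no in(0,8)/for no in(0,)/' kin.py; cat >> kin.py <<'E'
    f=lambda p:np.r_[res(p,sg,D),p[6:]/30]
    s=least_squares(f,list(x)+[0]*8);x=s.x;print(x.round(3),s.cost);print(res(x,sg,D).reshape(-1,6).round(1))
E
time timeout 500 python3 kin.py
```

```text
0 55.4210691999426 (-1, -1, -1, -1) [ 9.59639e+02  5.21970e+02  4.76508e+02  9.82329e+02 -8.70000e-02
  1.48400e+00]
[[  0.1   5.3  -1.2  -0.   -0.   -0. ]
 [  2.    6.8   1.   -0.    0.    0. ]
 [  5.8   4.9   0.8  -0.    0.2  -0. ]
 [-15.1  -0.8   0.5   0.5  -0.3  -0. ]
 [  0.6 -13.1  -7.4   0.5   0.6   0.1]]
[ 2.91583e+02  5.40710e+02  4.72353e+02  3.28834e+02 -2.00000e-03
  1.56900e+00  8.59000e-01 -2.83150e+01 -4.40000e-01 -3.11370e+01
  2.38800e+00 -4.16200e+00  2.96900e+00  9.48000e-01] 1.0291561907122757
[[ 0.   0.1 -0.1 -0.  -0.  -0. ]
 [ 0.   0.   0.1 -0.   0.   0. ]
 [ 0.1 -0.  -0.   0.  -0.  -0. ]
 [-0.  -0.   0.1  0.   0.  -0. ]
 [ 0.  -0.  -0.   0.  -0.   0. ]]
real	1m40.919s
user	1m40.237s
sys	0m0.121s
```

```bash
export OMP_NUM_THREADS=1 OPENBLAS_NUM_THREADS=1; cat > feas.py <<'E'
from kin import *
SG=(-1,-1,-1,-1)
X=np.array([2.91583e+02,5.40710e+02,4.72353e+02,3.28834e+02,-2e-3,1.569,.859,-28.315,-.44,-31.137,2.388,-4.162,2.969,.948])
LO=np.array([-2.96,-.34,-1.41,.24,-1.37,.17,-2.96]);HI=np.array([2.96,2.1,1.46,2.44,4.51,1.92,2.96])
def px(c):
    x=X.copy();x[0]+=c-x[3];x[3]=c;return x
LAB=np.array([-32,5,-7.])
if __name__=="__main__":
  rng=np.random.default_rng(0)
  for c in(250,330,400):
    x=px(c);out=[]
    for k in range(25):
        q0=LO+(HI-LO)*rng.random(7)
        def f(q):
            P,R=fk(q,x,SG);L=P+R.apply(LAB);y=R.apply([0,1,0])
            return np.r_[(L[:2]-[573,185])/5,max(0,L[2]-150)/5,min(0,L[2]-90)/5,(1-y[2])*3]
        s=least_squares(f,q0,bounds=(LO+.05,HI-.05),max_nfev=60)
        P,R=fk(s.x,x,SG);M=R.as_matrix();L=P+R.apply(LAB)
        if abs(f(s.x)[:4]).max()<1: out.append((round(M[2,1],3),M[:,2].round(2).tolist(),M[:,1].round(2).tolist(),L.round(0).tolist(),s.x.round(2).tolist()))
    out.sort(key=lambda o:-o[0]);print(c)
    for o in out[:14]:print(o)
E
time timeout 500 python3 feas.py
```

```text
Traceback (most recent call last):
  File "feas.py", line 17, in <module>
    s=least_squares(f,q0,bounds=(LO+.05,HI-.05),max_nfev=60)
ValueError: Initial guess is outside of provided bounds

real	0m1.319s
user	0m0.938s
sys	0m0.163s
```

```bash
export OMP_NUM_THREADS=1 OPENBLAS_NUM_THREADS=1; sed -i 's/q0=LO+(HI-LO)\*rng.random(7)/q0=LO+.06+(HI-LO-.12)*rng.random(7)/' feas.py; time timeout 500 python3 feas.py
```

```text
250
(np.float64(1.0), [0.39, -0.92, -0.02], [0.01, -0.02, 1.0], [573.0, 185.0, 150.0], [-0.78, 0.88, -0.01, 1.74, 1.22, 1.75, -2.66])
(np.float64(1.0), [-0.35, 0.94, -0.02], [-0.0, 0.02, 1.0], [573.0, 185.0, 150.0], [0.81, 1.43, -1.36, 1.74, -0.23, 1.03, 1.82])
(np.float64(1.0), [0.04, 1.0, -0.01], [0.0, 0.01, 1.0], [573.0, 185.0, 141.0], [0.55, 0.94, -0.71, 1.98, -1.32, 1.06, 2.71])
(np.float64(1.0), [-0.55, 0.84, -0.0], [-0.0, 0.0, 1.0], [573.0, 185.0, 131.0], [0.58, 1.2, -0.97, 1.61, -0.53, 1.39, 2.15])
(np.float64(0.999), [0.1, 0.99, -0.03], [0.02, 0.03, 1.0], [573.0, 185.0, 138.0], [0.88, 1.32, -1.26, 2.0, -0.77, 0.54, 2.3])
(np.float64(0.997), [0.91, 0.42, 0.08], [-0.08, -0.03, 1.0], [573.0, 185.0, 90.0], [0.33, 1.21, -0.87, 2.33, 3.45, 1.6, -2.32])
(np.float64(0.997), [-0.43, 0.9, -0.08], [-0.03, 0.07, 1.0], [573.0, 185.0, 90.0], [-0.23, 0.98, 0.29, 1.73, -1.28, 1.87, 2.8])
(np.float64(0.996), [-0.44, 0.89, -0.09], [-0.02, 0.09, 1.0], [573.0, 185.0, 150.0], [0.2, 0.87, -0.32, 1.72, -1.01, 1.55, 2.49])
(np.float64(0.996), [0.43, -0.9, -0.09], [0.02, -0.09, 1.0], [573.0, 185.0, 
[... 3643 characters left out ...]
.41, 2.29])
(np.float64(0.988), [0.38, 0.91, -0.15], [0.05, 0.14, 0.99], [573.0, 185.0, 150.0], [1.14, 1.36, -1.05, 2.16, -0.99, 0.43, 2.75])
(np.float64(0.987), [0.14, 0.98, -0.15], [0.09, 0.13, 0.99], [573.0, 185.0, 150.0], [1.02, 1.29, -0.98, 1.95, -0.64, 0.74, 2.32])
(np.float64(0.981), [0.09, 0.98, -0.2], [0.02, 0.19, 0.98], [573.0, 185.0, 150.0], [0.69, 1.02, -0.54, 1.94, -1.07, 1.05, 2.71])
(np.float64(0.968), [0.19, 0.95, -0.24], [0.1, 0.23, 0.97], [573.0, 185.0, 150.0], [0.87, 1.05, -0.76, 2.04, -1.03, 0.79, 2.61])
(np.float64(0.962), [0.45, 0.87, -0.2], [0.26, 0.09, 0.96], [573.0, 185.0, 150.0], [-0.25, 1.06, 0.55, 2.32, 4.33, 1.87, 2.91])
real	0m14.354s
user	0m14.175s
sys	0m0.080s
```

```bash
export OMP_NUM_THREADS=1 OPENBLAS_NUM_THREADS=1; cat > feas2.py <<'E'
from feas import *
rng=np.random.default_rng(1)
for c in(280,350):
  x=px(c)
  for deg in range(-120,181,20):
    a=np.radians(deg);best=None
    z=np.array([np.cos(a)*.643,np.sin(a)*.643,-.766])   # tilt 40
    y=np.array([0,0,1])-z[2]*z;y/=np.linalg.norm(y);Rt=Ro.from_matrix(np.stack([np.cross(y,z),y,z],1))
    for k in range(8):
        m=.15
        q0=LO+.16+(HI-LO-.32)*rng.random(7)
        def f(q):
            P,R=fk(q,x,SG);L=P+R.apply(LAB)
            return np.r_[(L-[573,185,130])/10,(Rt.inv()*R).as_rotvec()*10]
        s=least_squares(f,q0,bounds=(LO+.1,HI-.1),max_nfev=50)
        if best is None or s.cost<best.cost:best=s
    print(c,deg,round(best.cost,3),best.x.round(2))
E
timeout 550 python3 feas2.py
```

```text
280 -120 0.074 [-0.87  0.89  0.59  1.44 -0.03  1.5  -2.4 ]
280 -100 0.0 [-1.11  0.93  0.85  1.57 -0.06  1.27 -2.09]
280 -80 0.0 [-0.67  0.67  0.    1.67  0.64  1.24 -2.42]
280 -60 0.0 [-0.61  0.6  -0.15  1.82  0.88  1.11 -2.35]
280 -40 0.0 [-1.3   0.66  0.76  2.01  0.5   0.52 -1.81]
280 -20 0.0 [-0.44  0.46 -0.33  2.11  1.38  0.76 -2.21]
280 0 0.0 [ 0.31  0.73 -1.21  2.18  1.77  1.02 -1.98]
280 20 0.0 [-0.24  0.37 -0.31  2.27  2.33  0.28 -2.41]
280 40 0.0 [-1.16  0.63  1.06  2.31  4.33  0.79  2.06]
280 60 0.0 [ 0.75  0.83 -1.31  2.15  1.14  0.32 -0.2 ]
280 80 0.0 [ 0.29  0.52 -0.55  2.04 -0.82  0.55  1.93]
280 100 0.0 [ 0.55  0.73 -0.91  1.88 -0.21  0.75  1.7 ]
280 120 0.0 [ 0.36  0.72 -0.69  1.74 -0.27  1.04  2.02]
280 140 0.0 [-0.32  0.71  0.24  1.63 -0.64  1.42  2.65]
280 160 0.0 [ 0.38  1.01 -1.06  1.45  0.28  1.55  2.12]
280 180 0.0 [ 0.16  0.94 -0.8   1.37  0.25  1.67  2.49]
350 -120 0.0 [-1.03  1.08  0.93  1.36 -0.3   1.53 -2.23]
350 -100 0.0 [-0.33  0.86 -0.53  1.43  0.75  1.63 -2.79]
350 -80 0.0 [-0.9   0.74  0.25  1.64  0.47  1.19 -2.34]
350 -60 0.0 [-0.91  0.64  0.16  1.82  0.7   1.01 -2.3 ]
350 -40 0.0 [-1.28  0.63  0.62  2.03  0.65  0.6  -2.02]
350 -20 0.0 [-1.28  0.53  0.61  2.21  1.14  0.36 -2.2 ]
350 0 0.0 [-0.42  0.39 -0.32  2.31  1.8   0.56 -2.36]
350 20 0.0 [ 0.51  0.73 -1.29  2.34  1.97  0.79 -1.82]
350 40 0.0 [ 0.63  0.64 -1.14  2.32  2.13  0.32 -1.58]
350 60 0.0 [ 0.84  0.82 -1.29  2.21  1.12  0.27 -0.12]
350 80 0.0 [ 0.52  0.59 -0.72  2.05 -0.63  0.51  1.85]
350 100 0.0 [ 0.46  0.67 -0.66  1.87 -0.42  0.81  1.95]
350 120 0.0 [ 0.42  0.78 -0.7   1.68 -0.21  1.08  2.03]
350 140 0.0 [ 0.49  1.01 -1.04  1.49  0.21  1.37  1.95]
350 160 0.0 [-0.25  0.84  0.1   1.39 -0.39  1.56  2.77]
350 180 0.0 [ 0.09  0.98 -0.68  1.24  0.23  1.71  2.57]
```

```bash
python3 - <<'E'
from h import *
plan([680,0,420],-.44,8)
E
```

```text
slide [[0.0234, -0.0377, -0.0279], [0.0254, -0.0364, -0.0279], [0.0274, -0.0349, -0.0279], [0.0293, -0.0334, -0.0279], [0.0311, -0.0317, -0.0279], [0.0328, -0.03, -0.0279], [0.0344, -0.0281, -0.0279], [0.0359, -0.0262, -0.0279]] roll each -0.055
[6.79992346e+02 3.86893091e-02 4.20211866e+02] [[-0.33, 0.943, 0.035], [0.944, 0.329, 0.027], [0.014, 0.042, -0.999]]
```

Call:
{"op": "jog_arm", "data": {
  "slide": [
    [0.0234, -0.0377, -0.022],
    [0.0254, -0.0364, -0.022],
    [0.0274, -0.0349, -0.022],
    [0.0293, -0.0334, -0.022],
    [0.0311, -0.0317, -0.022],
    [0.0328, -0.03, -0.022],
    [0.0344, -0.0281, -0.022],
    [0.0359, -0.0262, -0.022]
  ],
  "roll": [-0.055, -0.055, -0.055, -0.055, -0.055, -0.055, -0.055, -0.055]
}}

```text
t: 6.8
ee_pos: [707.6, -3.4, 363.0]
tcp_rot: [1.841, 2.529, 0.063]
force: [0.6, 0.7, 1.0]
opening: 9.1
```

```bash
cat >> h.py <<'E'
def rep():
    st=env.sense();print(st["t"],st["joints"].round(3),st["ee_pos"].round(1),st["tcp_rot"].round(4).tolist());M=Ro.from_rotvec(st["tcp_rot"]).as_matrix();print(M.round(3).tolist(),"tilt",np.degrees(np.arccos(-M[2,2])).round(2),"open",st["opening"])
    import json;open("log.jsonl","a").write(json.dumps([st["joints"].tolist(),st["ee_pos"].tolist(),st["tcp_rot"].tolist()])+"\n")
E
python3 - <<'E'
from h import *
rep();plan([390,300,580],-.6,8)
E
```

```text
6.8 [-0.769  0.815  1.407  1.373 -0.84   1.573  0.858] [707.6  -3.4 363. ] [1.841, 2.5288, 0.063]
[[-0.307, 0.951, 0.034], [0.951, 0.307, 0.025], [0.013, 0.04, -0.999]] tilt 2.42 open 9.089453995864952
slide [[0.0486, -0.025, -0.0275], [0.0504, -0.0213, -0.0275], [0.0518, -0.0175, -0.0275], [0.053, -0.0135, -0.0275], [0.0539, -0.0095, -0.0275], [0.0544, -0.0055, -0.0275], [0.0547, -0.0014, -0.0275], [0.0546, 0.0027, -0.0275]] roll each -0.075
[390.12182829 299.88946522 579.89108064] [[-0.791, 0.611, 0.034], [0.612, 0.79, 0.025], [-0.012, 0.041, -0.999]]
```

Call:
{"op": "jog_arm", "data": {
  "slide": [
    [0.036, -0.021, -0.022],
    [0.037, -0.018, -0.022],
    [0.038, -0.015, -0.022],
    [0.04, -0.012, -0.022],
    [0.041, -0.009, -0.022],
    [0.041, -0.006, -0.022],
    [0.041, -0.003, -0.022],
    [0.041, 0, -0.022]
  ],
  "roll": [-0.07, -0.07, -0.07, -0.07, -0.07, -0.07, -0.07, -0.07]
}}

```text
t: 7.6
ee_pos: [473.6, 205.6, 526.4]
tcp_rot: [1.119, 2.911, 0.047]
force: [-1.7, 1.1, 0.7]
opening: 9.2
```

```bash
python3 - <<'E'
from h import *
rep();plan([130,560,650],-.5,8)
E
```

```text
7.6 [-1.864  0.014  1.4    1.518 -0.017  1.584  0.372] [473.6 205.6 526.4] [1.1188, 2.911, 0.0472]
[[-0.742, 0.669, 0.032], [0.67, 0.742, 0.02], [-0.01, 0.036, -0.999]] tilt 2.17 open 9.196969565996246
slide [[0.0614, 0.0047, -0.0159], [0.061, 0.0085, -0.0159], [0.0603, 0.0123, -0.0159], [0.0595, 0.0161, -0.0159], [0.0583, 0.0197, -0.0159], [0.057, 0.0234, -0.0159], [0.0554, 0.0269, -0.0159], [0.0536, 0.0303, -0.0159]] roll each -0.0625
[130.08211596 560.00860663 649.83547435] [[-0.972, 0.231, 0.032], [0.232, 0.973, 0.02], [-0.026, 0.027, -0.999]]
```

```bash
python3 - <<'E'
from h import *
P,R=plan([530,-110,560],.85,8);plan([290,-500,600],.9,10,P,R)
E
```

```text
slide [[-0.0317, -0.0244, -0.0048], [-0.0341, -0.0209, -0.0048], [-0.0361, -0.0172, -0.0048], [-0.0377, -0.0132, -0.0048], [-0.0389, -0.0092, -0.0048], [-0.0397, -0.005, -0.0048], [-0.04, -0.0007, -0.0048], [-0.0399, 0.0035, -0.0048]] roll each 0.1062
[ 529.98292069 -109.93605059  560.31565763] [[0.013, 0.999, 0.032], [1.0, -0.013, 0.02], [0.021, 0.032, -0.999]]
slide [[-0.0392, -0.0233, -0.0055], [-0.0412, -0.0197, -0.0055], [-0.0428, -0.0159, -0.0055], [-0.044, -0.012, -0.0055], [-0.0449, -0.008, -0.0055], [-0.0455, -0.004, -0.0055], [-0.0456, 0.0001, -0.0055], [-0.0454, 0.0043, -0.0055], [-0.0449, 0.0083, -0.0055], [-0.0439, 0.0123, -0.0055]] roll each 0.09
[ 290.11955708 -499.9522629   599.83278892] [[0.791, 0.611, 0.032], [0.611, -0.791, 0.02], [0.038, 0.004, -0.999]]
```

Call:
{"op": "jog_arm", "data": {
  "slide": [
    [-0.0317, -0.0244, -0.005],
    [-0.0341, -0.0209, -0.005],
    [-0.0361, -0.0172, -0.005],
    [-0.0377, -0.0132, -0.005],
    [-0.0389, -0.0092, -0.005],
    [-0.0397, -0.005, -0.005],
    [-0.04, 0, -0.005],
    [-0.0399, 0.0035, -0.005]
  ],
  "roll": [0.105, 0.105, 0.105, 0.105, 0.105, 0.105, 0.105, 0.105]
}}

```text
t: 8.4
ee_pos: [527.7, -113.5, 560.5]
tcp_rot: [2.227, 2.198, 0.058]
force: [0.4, -54.6, -18.6]
opening: 9.4
```

```bash
python3 - <<'E'
from h import *
rep();plan([330,-460,610],.9,8)
E
```

```text
8.4 [-1.706 -0.338  1.456  1.387  0.332  1.745 -0.197] [ 527.7 -113.5  560.5] [2.2272, 2.1982, 0.0581]
[[0.013, 0.999, 0.035], [1.0, -0.013, 0.018], [0.018, 0.034, -0.999]] tilt 2.23 open 9.391742901974123
slide [[-0.0435, -0.0239, -0.0078], [-0.0459, -0.0189, -0.0078], [-0.0477, -0.0136, -0.0078], [-0.049, -0.0081, -0.0078], [-0.0496, -0.0026, -0.0078], [-0.0495, 0.003, -0.0078], [-0.0489, 0.0085, -0.0078], [-0.0476, 0.014, -0.0078]] roll each 0.1125
[ 330.02026691 -459.96410993  609.99180493] [[0.791, 0.611, 0.035], [0.611, -0.791, 0.018], [0.038, 0.007, -0.999]]
```

```bash
python3 - <<'E'
from h import *
s=env.get_image("side");t=env.get_image("top")
print(env.sense()["force"],env.sense()["qvel"],env.sense()["joints"],env.sense()["effort"])
im=np.hstack([cv2.resize(s["frame"],(400,300)),cv2.resize(t["frame"],(400,300))])
cv2.imwrite("pics/a3.png",im[:,:,::-1])
E
```

```text
[ 1.02409582  0.09750874 -1.2316466 ] [-0.02021744 -0.00237469 -0.00239381  0.0516027  -0.06718919 -0.02458579
  0.05461654] [-1.70422577 -0.33677243  1.45451969  1.38393566  0.32952023  1.74467838
 -0.19464313] [  0.91187591  23.42417479  -9.89808887 -29.93279278   0.6029688
   0.0594533   -0.54267582]
```

View pics/a3.png

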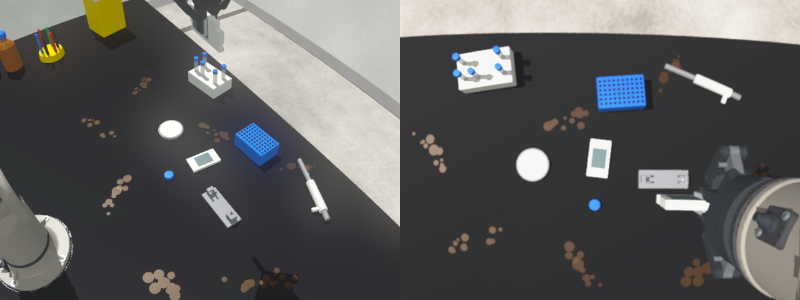

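The force spike was inertial: joints 2 and 3 ran up to their limits, and it's back to about 1 N. Nothing is in contact. I'll continue with smaller steps.

Call:
{"op": "jog_arm", "data": {
  "slide": [
    [-0.02, -0.009, 0],
    [-0.025, -0.0085, 0],
    [-0.027, -0.007, 0],
    [-0.027, -0.005, 0],
    [-0.027, -0.002, 0],
    [-0.027, 0, 0],
    [-0.027, 0.002, 0],
    [-0.027, 0.005, 0]
  ],
  "roll": [0.05, 0.08, 0.08, 0.08, 0.08, 0.08, 0.08, 0.08]
}}

```text
t: 9.3
ee_pos: [442.5, -303.9, 552.8]
tcp_rot: [2.791, 1.44, 0.07]
force: [0.6, -0.5, -0.4]
opening: 9.0
```

```bash
python3 - <<'E'
from h import *
rep();plan([300,-480,610],.4,8)
E
```

```text
9.3 [-1.299 -0.337  1.455  1.405  0.313  1.731 -0.406] [ 442.5 -303.9  552.8] [2.7907, 1.4396, 0.0696]
[[0.579, 0.814, 0.04], [0.814, -0.58, 0.02], [0.039, 0.021, -0.999]] tilt 2.54 open 9.004501427745945
slide [[-0.028, -0.0016, -0.0083], [-0.028, -0.0002, -0.0083], [-0.028, 0.0012, -0.0083], [-0.0279, 0.0026, -0.0083], [-0.0277, 0.004, -0.0083], [-0.0275, 0.0054, -0.0083], [-0.0272, 0.0067, -0.0083], [-0.0268, 0.0081, -0.0083]] roll each 0.05
[ 299.97829501 -480.02758167  610.14633392] [[0.85, 0.525, 0.04], [0.524, -0.851, 0.02], [0.044, 0.004, -0.999]]
```

Call:
{"op": "jog_arm", "data": {
  "slide": [
    [-0.02, 0, -0.01],
    [-0.025, 0, -0.015],
    [-0.025, 0.001, -0.02],
    [-0.025, 0.002, -0.02],
    [-0.025, 0.003, -0.02],
    [-0.025, 0.004, -0.02],
    [-0.02, 0.005, -0.02],
    [-0.015, 0, -0.02]
  ],
  "roll": [0.05, 0.05, 0.05, 0.05, 0.05, 0.05, 0.05, 0]
}}

```text
t: 10.1
ee_pos: [305.5, -427.8, 659.8]
tcp_rot: [2.967, 0.921, 0.118]
force: [-0.3, -0.3, 0.2]
opening: 9.7
```

```bash
python3 - <<'E'
from h import *
rep()
E
```

```text
10.1 [-0.991 -0.308  1.455  1.168  0.294  1.915 -0.385] [ 305.5 -427.8  659.8] [2.9668, 0.9212, 0.1182]
[[0.822, 0.564, 0.082], [0.567, -0.824, -0.009], [0.063, 0.054, -0.997]] tilt 4.75 open 9.707683044784174
```

Joint 6 is now at its limit and the tilt is growing. Pushing up.

Call:
{"op": "jog_arm", "data": {
  "slide": [
    [0, 0, -0.03],
    [0, 0, -0.04],
    [0, 0, -0.04],
    [0, 0, -0.04]
  ],
  "roll": [0, 0, 0, 0]
}}

```text
t: 10.5
ee_pos: [279.5, -396.4, 726.6]
tcp_rot: [2.886, 0.893, 0.166]
force: [-0.6, -0.6, -0.1]
opening: 9.4
```

```bash
python3 - <<'E'
from h import *
rep();print(env.sense()["force"])
E
```

```text
10.5 [-0.463 -0.102  1.206  1.105  0.062  1.916 -0.197] [ 279.5 -396.4  726.6] [2.8857, 0.8926, 0.1661]
[[0.82, 0.555, 0.139], [0.567, -0.82, -0.079], [0.07, 0.143, -0.987]] tilt 9.17 open 9.408633736078537
[-0.57413191 -0.59671352 -0.07013294]
```

Call:
{"op": "jog_arm", "data": {
  "slide": [
    [0, 0.025, -0.04],
    [0, 0.025, -0.04],
    [0, 0.025, -0.04],
    [0, 0.025, -0.04],
    [0, 0.025, -0.04],
    [0, 0.025, -0.04]
  ],
  "roll": [0, 0, 0, 0, 0, 0]
}}

```text
t: 11.1
ee_pos: [301.8, -432.6, 804.4]
tcp_rot: [2.738, 0.839, 0.229]
force: [0.4, 0.0, 0.2]
opening: 9.4
```

```bash
python3 - <<'E'
from h import *
rep();print(env.sense()["force"])
E
```

```text
11.1 [ 0.4    0.083  0.566  0.847 -0.117  1.916 -0.076] [ 301.8 -432.6  804.4] [2.7375, 0.8385, 0.2289]
[[0.82, 0.525, 0.227], [0.568, -0.797, -0.208], [0.071, 0.299, -0.951]] tilt 17.92 open 9.371972330415597
[0.4216586  0.02253529 0.16421156]
```

Call:
{"op": "jog_arm", "data": {
  "slide": [
    [0, 0.025, -0.04],
    [0, 0.025, -0.04],
    [0, 0.025, -0.04],
    [0, 0.025, -0.04],
    [0, 0.025, -0.04],
    [0, 0.025, -0.04],
    [0, 0.025, -0.04],
    [0, 0.025, -0.04]
  ],
  "roll": [0, 0, 0, 0, 0, 0, 0, 0]
}}

```text
t: 11.9
ee_pos: [296.7, -456.1, 941.0]
tcp_rot: [2.46, 0.743, 0.349]
force: [0.0, -0.2, -1.1]
opening: 9.3
```

```bash
python3 - <<'E'
from h import *
rep();print(env.sense()["force"])
E
```

```text
11.9 [ 0.634  0.152  0.455  0.481 -0.211  1.916 -0.055] [ 296.7 -456.1  941. ] [2.46, 0.7428, 0.3489]
[[0.814, 0.433, 0.386], [0.574, -0.701, -0.423], [0.087, 0.566, -0.82]] tilt 34.93 open 9.304016293897055
[ 0.02397359 -0.21369395 -1.0680857 ]
```

Call:
{"op": "jog_arm", "data": {
  "slide": [
    [0, 0.02, -0.04],
    [0, 0.02, -0.04],
    [0, 0.02, -0.04],
    [0, 0.02, -0.04],
    [0, 0.02, -0.04],
    [0, 0.02, -0.04],
    [0, 0.02, -0.04],
    [0, 0.02, -0.04]
  ],
  "roll": [0, 0, 0, 0, 0, 0, 0, 0]
}}

```text
t: 12.7
ee_pos: [217.4, -379.6, 1061.7]
tcp_rot: [2.212, 0.656, 0.436]
force: [0.2, 0.2, -0.6]
opening: 9.5
```

```bash
python3 - <<'E'
from h import *
rep();print(env.sense()["force"])
E
```

```text
12.7 [ 0.51   0.023  0.538  0.337 -0.156  1.915 -0.072] [ 217.4 -379.6 1061.7] [2.212, 0.6562, 0.4356]
[[0.809, 0.316, 0.497], [0.58, -0.568, -0.583], [0.098, 0.76, -0.643]] tilt 50.0 open 9.459820132014089
[ 0.19245292  0.15445554 -0.61897009]
```

The tilt is now 50°, with the label normal 40° from vertical. I'll refit the model with the tilted poses and check the path to the pad at this fixed orientation.

```bash
export OMP_NUM_THREADS=1 OPENBLAS_NUM_THREADS=1; cat > path.py <<'E'
from feas import *
import json,sys
D2=D+[tuple(json.loads(l)) for l in open("log.jsonl")]
f=lambda p:np.r_[res(p,SG,D2),p[6:]/60]
x=least_squares(f,X,loss='soft_l1').x;print(x.round(2));print(abs(res(x,SG,D2).reshape(-1,6)).max(0).round(1))
np.save("x.npy",x)
q=np.array(D2[-1][0]);P0,R0=fk(q,x,SG)
L=np.array([573,184.5,118.]);PT=L-R0.apply(LAB);print("target",PT, "corners z",[(PT+R0.apply([-sx,dy,-(sz-15)]))[2].round(0) for sx in(-50,50) for sz in(0,56) for dy in(-5,5)])
def run(q,way,n=14):
    P=fk(q,x,SG)[0]
    for W in way:
        for k in range(1,n+1):
            T=P+(W-P)*k/n;q1=q
            g=lambda v:np.r_[(fk(v,x,SG)[0]-T)/5,(R0.inv()*fk(v,x,SG)[1]).as_rotvec()*50,(v-q1)*.05]
            s=least_squares(g,np.clip(q,LO+.012,HI-.012),bounds=(LO+.01,HI-.01));q=s.x
            Pe,Re=fk(q,x,SG)
            if k%2==0:print(T.round(0),q.round(2),"err",np.linalg.norm(Pe-T).round(1),np.degrees((R0.inv()*Re).magnitude()).round(1))
        P=W
    return q
run(q,[PT])
print("via");run(q,[np.array([420,-300,500.]),PT])
E
timeout 500 python3 path.py
```

```text
[ 2.8708e+02  5.4173e+02  4.7253e+02  3.2687e+02  0.0000e+00  1.5700e+00
  1.0000e-02 -3.0480e+01 -1.0000e-02 -3.1370e+01  8.0000e-02 -3.7000e-01
 -3.0000e-02  2.0000e-02]
[0. 0. 0. 0. 0. 0.]
target [600.77209091 201.82347304 112.84168165] corners z [np.float64(104.0), np.float64(112.0), np.float64(140.0), np.float64(148.0), np.float64(94.0), np.float64(102.0), np.float64(130.0), np.float64(138.0)]
[ 272. -297.  926.] [ 0.94 -0.33 -0.21  1.1   0.05  1.5  -0.27] err 0.6 0.2
[ 327. -213.  791.] [ 0.3  -0.33 -0.22  1.36  0.51  1.59 -0.81] err 27.7 8.3
[ 382. -130.  655.] [-0.11 -0.33 -0.24  1.73  0.73  1.54 -1.34] err 23.3 7.0
[436. -47. 519.] [-0.25 -0.29 -0.31  2.02  0.8   1.33 -1.72] err 0.0 0.0
[491.  36. 384.] [-0.33 -0.01 -0.42  2.1   0.92  1.28 -2.14] err 0.0 0.0
[546. 119. 248.] [-0.45  0.34 -0.42  2.05  1.08  1.26 -2.48] err 0.0 0.0
[601. 202. 113.] [-0.56  0.68 -0.37  1.9   1.2   1.25 -2.67] err 0.0 0.0
via
[ 246. -368.  981.] [ 0.51 -0.22  0.15  0.86  0.19  1.63 -0.23] err 0.0 0.0
[ 275. -357.  901.] [ 0.52 -0.32  0.06  1.17  0.23  1.44 -0.33] err 0.0 0.0
[ 304. -345.  821.] 
[... 179 characters left out ...]
0.26  1.07 -0.57] err 22.4 5.8
[ 391. -311.  580.] [ 0.63 -0.33 -0.25  1.88  0.41  0.9  -0.79] err 18.7 4.3
[ 420. -300.  500.] [ 0.57 -0.33 -0.27  2.08  0.57  0.71 -1.03] err 4.1 0.8
[ 446. -228.  445.] [ 0.44 -0.3  -0.39  2.18  0.77  0.75 -1.41] err 0.0 0.0
[ 472. -157.  389.] [ 0.41 -0.2  -0.6   2.23  0.92  0.83 -1.76] err 0.0 0.0
[497. -85. 334.] [ 0.3  -0.02 -0.75  2.23  1.07  0.99 -2.1 ] err 0.0 0.0
[523. -13. 279.] [ 0.13  0.2  -0.81  2.2   1.17  1.17 -2.37] err 0.0 0.0
[549.  58. 223.] [-0.04  0.41 -0.79  2.13  1.24  1.31 -2.55] err 0.0 0.0
[575. 130. 168.] [-0.19  0.6  -0.76  2.02  1.3   1.4  -2.66] err 0.0 0.0
[601. 202. 113.] [-0.31  0.77 -0.72  1.88  1.33  1.46 -2.71] err 0.0 0.0
```

```bash
export OMP_NUM_THREADS=1 OPENBLAS_NUM_THREADS=1; sed -i '/^run(q,\[PT\])/,$d' path.py; cat >> path.py <<'E'
if __name__=="__main__":
    for way in ([[380,-520,800],[560,-330,450],PT],[[420,-480,850],[620,-250,500],PT]):
        print("way");run(q,[np.array(w,float) for w in way],8)
E
timeout 500 python3 path.py
```

```text
[ 2.8708e+02  5.4173e+02  4.7253e+02  3.2687e+02  0.0000e+00  1.5700e+00
  1.0000e-02 -3.0480e+01 -1.0000e-02 -3.1370e+01  8.0000e-02 -3.7000e-01
 -3.0000e-02  2.0000e-02]
[0. 0. 0. 0. 0. 0.]
target [600.77209091 201.82347304 112.84168165] corners z [np.float64(104.0), np.float64(112.0), np.float64(140.0), np.float64(148.0), np.float64(94.0), np.float64(102.0), np.float64(130.0), np.float64(138.0)]
way
[ 258. -415.  996.] [ 0.47 -0.12  0.31  0.74  0.1   1.64 -0.15] err 0.0 0.0
[ 299. -450.  931.] [ 0.47 -0.15  0.28  0.97  0.12  1.44 -0.19] err 0.0 0.0
[ 339. -485.  865.] [ 0.47 -0.15  0.29  1.14  0.12  1.27 -0.21] err 0.0 0.0
[ 380. -520.  800.] [ 0.47 -0.11  0.3   1.27  0.11  1.1  -0.21] err 0.0 0.0
[ 425. -472.  712.] [ 0.46 -0.17  0.16  1.52  0.26  0.94 -0.42] err 0.0 0.0
[ 470. -425.  625.] [ 0.46 -0.17  0.03  1.71  0.41  0.81 -0.67] err 0.0 0.0
[ 515. -378.  538.] [ 0.45 -0.13 -0.1   1.86  0.61  0.7  -0.98] err 0.0 0.0
[ 560. -330.  450.] [ 0.4  -0.03 -0.2   1.97  0.88  0.66 -1.37] err 0.0 0.0
[ 570. -197.  366.] [ 0.23  0.03 -0.37  2.11  1.12  0.81 -1.87] err 0.0 0.0
[580. -64.
[... 415 characters left out ...]
  1.36 -0.28] err 0.0 0.0
[ 420. -480.  850.] [ 0.43 -0.07  0.23  1.12  0.18  1.23 -0.32] err 0.0 0.0
[ 470. -422.  762.] [ 0.39 -0.13  0.08  1.38  0.35  1.08 -0.56] err 0.0 0.0
[ 520. -365.  675.] [ 0.36 -0.14 -0.05  1.58  0.51  0.98 -0.82] err 0.0 0.0
[ 570. -308.  588.] [ 0.31 -0.09 -0.16  1.72  0.68  0.9  -1.11] err 0.0 0.0
[ 620. -250.  500.] [ 0.24  0.01 -0.24  1.81  0.87  0.88 -1.43] err 0.0 0.0
[ 615. -137.  403.] [ 0.09  0.08 -0.36  1.97  1.05  0.97 -1.84] err 0.0 0.0
[610. -24. 306.] [-0.1   0.24 -0.44  2.03  1.16  1.1  -2.2 ] err 0.0 0.0
[606.  89. 210.] [-0.3   0.46 -0.48  2.01  1.21  1.22 -2.5 ] err 0.0 0.0
[601. 202. 113.] [-0.48  0.7  -0.48  1.89  1.24  1.31 -2.69] err 0.0 0.0
```

```bash
python3 - <<'E'
from h import *
R=Ro.from_rotvec(env.sense()["tcp_rot"]);P=env.sense()["ee_pos"]
for W,n in(([420,-480,850],8),([620,-250,500],12)):
    W=np.array(W,float);print(n,(R.inv().apply(W-P)/n/1000).round(4));P=W
E
```

```text
8 [ 0.0106 -0.005   0.0369]
12 [ 0.0217 -0.0278  0.0158]
```

Call:
{"op": "jog_arm", "data": {
  "slide": [
    [0.006, -0.003, 0.02],
    [0.0106, -0.005, 0.037],
    [0.0106, -0.005, 0.037],
    [0.0106, -0.005, 0.037],
    [0.0106, -0.005, 0.037],
    [0.0106, -0.005, 0.037],
    [0.0106, -0.005, 0.037],
    [0.0106, -0.005, 0.037]
  ],
  "roll": [0, 0, 0, 0, 0, 0, 0, 0]
}}

```text
t: 13.5
ee_pos: [410.0, -474.7, 859.3]
tcp_rot: [2.213, 0.657, 0.436]
force: [-0.1, 0.3, -0.2]
opening: 9.2
```

```bash
python3 - <<'E'
from h import *
rep();print(env.sense()["force"])
R=Ro.from_rotvec(env.sense()["tcp_rot"]);P=env.sense()["ee_pos"]
for W,n in(([620,-250,500],12),):
    W=np.array(W,float);print(n,(R.inv().apply(W-P)/n/1000).round(4));P=W
E
```

```text
13.5 [ 0.334 -0.088  0.303  1.113  0.201  1.257 -0.32 ] [ 410.  -474.7  859.3] [2.2132, 0.6574, 0.4359]
[[0.808, 0.317, 0.497], [0.581, -0.569, -0.582], [0.098, 0.759, -0.644]] tilt 49.92 open 9.190108548139147
[-0.13275009  0.29064818 -0.19141816]
12 [ 0.0221 -0.0278  0.0171]
```

The tilt is kept. Continuing along the planned way.

Call:
{"op": "jog_arm", "data": {
  "slide": [
    [0.022, -0.028, 0.017],
    [0.022, -0.028, 0.017],
    [0.022, -0.028, 0.017],
    [0.022, -0.028, 0.017],
    [0.022, -0.028, 0.017],
    [0.022, -0.028, 0.017]
  ],
  "roll": [0, 0, 0, 0, 0, 0]
}}

```text
t: 14.1
ee_pos: [513.9, -360.5, 679.0]
tcp_rot: [2.213, 0.658, 0.436]
force: [-0.1, -1.3, -0.7]
opening: 9.2
```

Call:
{"op": "jog_arm", "data": {
  "slide": [
    [0.022, -0.028, 0.017],
    [0.022, -0.028, 0.017],
    [0.022, -0.028, 0.017],
    [0.022, -0.028, 0.017],
    [0.022, -0.028, 0.017],
    [0.022, -0.028, 0.017]
  ],
  "roll": [0, 0, 0, 0, 0, 0]
}}

```text
t: 14.7
ee_pos: [618.1, -247.5, 498.9]
tcp_rot: [2.213, 0.658, 0.437]
force: [0.2, -0.3, -1.1]
opening: 9.4
```

```bash
python3 - <<'E'
from h import *
rep();print(env.sense()["force"])
R=Ro.from_rotvec(env.sense()["tcp_rot"]);P=env.sense()["ee_pos"]
L=np.array([573,184.5,145.]);PT=L-R.apply([-32,5,-7]);n=18
print(PT,(R.inv().apply(PT-P)/n/1000).round(4))
E
```

```text
14.7 [ 0.19   0.007 -0.201  1.82   0.868  0.879 -1.43 ] [ 618.1 -247.5  498.9] [2.2131, 0.6579, 0.4366]
[[0.808, 0.317, 0.497], [0.581, -0.569, -0.582], [0.099, 0.759, -0.644]] tilt 49.93 open 9.447611855793111
[ 0.23014395 -0.34698968 -1.05743449]
[600.74518423 201.87149328 139.85840751] [ 0.0118 -0.0296 -0.0022]
```

Call:
{"op": "jog_arm", "data": {
  "slide": [
    [0.0118, -0.0296, -0.0022],
    [0.0118, -0.0296, -0.0022],
    [0.0118, -0.0296, -0.0022],
    [0.0118, -0.0296, -0.0022],
    [0.0118, -0.0296, -0.0022],
    [0.0118, -0.0296, -0.0022],
    [0.0118, -0.0296, -0.0022],
    [0.0118, -0.0296, -0.0022]
  ],
  "roll": [0, 0, 0, 0, 0, 0, 0, 0]
}}

```text
t: 15.5
ee_pos: [610.2, -47.3, 340.4]
tcp_rot: [2.214, 0.658, 0.437]
force: [0.3, -0.9, -0.9]
opening: 9.2
```

Call:
{"op": "jog_arm", "data": {
  "slide": [
    [0.0118, -0.0296, -0.0022],
    [0.0118, -0.0296, -0.0022],
    [0.0118, -0.0296, -0.0022],
    [0.0118, -0.0296, -0.0022],
    [0.0118, -0.0296, -0.0022],
    [0.0118, -0.0296, -0.0022],
    [0.0118, -0.0296, -0.0022],
    [0.0118, -0.0296, -0.0022]
  ],
  "roll": [0, 0, 0, 0, 0, 0, 0, 0]
}}

```text
t: 16.3
ee_pos: [602.8, 152.9, 181.1]
tcp_rot: [2.214, 0.658, 0.437]
force: [0.3, 0.9, -0.1]
opening: 9.3
```

```bash
python3 - <<'E'
from h import *
rep();print(env.sense()["force"])
R=Ro.from_rotvec(env.sense()["tcp_rot"]);P=env.sense()["ee_pos"]
L=np.array([573,184.5,125.]);PT=L-R.apply([-32,5,-7]);n=4
print(PT,(R.inv().apply(PT-P)/n/1000).round(4))
E
```

```text
16.3 [-0.394  0.55  -0.486  1.942  1.2    1.285 -2.567] [602.8 152.9 181.1] [2.2144, 0.6579, 0.4372]
[[0.808, 0.317, 0.497], [0.581, -0.57, -0.581], [0.1, 0.758, -0.645]] tilt 49.87 open 9.316995745215104
[ 0.29045651  0.9312691  -0.12782393]
[600.74312968 201.88183691 119.88233439] [ 0.0052 -0.0187  0.0025]
```

Call:
{"op": "jog_arm", "data": {
  "slide": [
    [0.0052, -0.0187, 0.0025],
    [0.0052, -0.0187, 0.0025],
    [0.0052, -0.0187, 0.0025],
    [0.0052, -0.0187, 0.0025],
    [0, 0, 0],
    [0, 0, 0]
  ],
  "roll": [0, 0, 0, 0, 0, 0]
}}

```text
t: 16.9
ee_pos: [600.8, 200.2, 120.6]
tcp_rot: [2.214, 0.658, 0.435]
force: [-0.4, -1.0, 0.1]
opening: 9.1
```

```bash
python3 - <<'E'
from h import *
rep()
s=env.get_image("side");t=env.get_image("top")
st=env.sense();R=Ro.from_rotvec(st["tcp_rot"]);P=st["ee_pos"]
def S(x,y,z): return P+R.apply([-x,y,-(z-14.9)])
print("frosted",S(32,5,22))
cs=[S(32+i,5,22+j) for i,j in((-14,-18),(14,-18),(14,18),(-14,18))]
co=[S(i,5,j) for i,j in((-50,0),(50,0),(50,56),(-50,56))]
out=[]
for n,d in(("s",s),("t",t)):
    f=d["frame"][:,:,::-1].copy();c=proj(d,[S(32,5,22)])[0];print(n,c,proj(d,cs).round(1).tolist(),proj(d,co).round(1).tolist())
    x,y=c.astype(int);x=max(x,60);a=f[y-60:y+60,x-60:x+60];out.append(cv2.resize(a,(400,400),interpolation=cv2.INTER_CUBIC))
cv2.imwrite("pics/f.png",np.hstack(out))
cv2.imwrite("pics/fw.png",np.hstack([cv2.resize(d["frame"][:,:,::-1],(400,300)) for d in (s,t)]))
E
```

```text
16.9 [-0.473  0.683 -0.478  1.892  1.229  1.311 -2.674] [600.8 200.2 120.6] [2.2139, 0.6581, 0.4354]
[[0.808, 0.317, 0.496], [0.581, -0.569, -0.582], [0.098, 0.758, -0.645]] tilt 49.87 open 9.11444545848254
frosted [573.30261036 182.15877132 126.54558437]
s [269.5604236  167.95216844] [[279.0, 168.5], [273.5, 178.2], [259.9, 167.4], [265.6, 157.8]] [[293.1, 147.2], [274.2, 180.7], [253.0, 164.0], [273.1, 130.7]]
t [198.936026   261.90340936] [[202.2, 248.6], [212.7, 263.9], [195.6, 275.5], [184.8, 259.9]] [[178.7, 210.5], [216.1, 264.8], [189.3, 283.1], [150.4, 226.6]]
```

View pics/f.png

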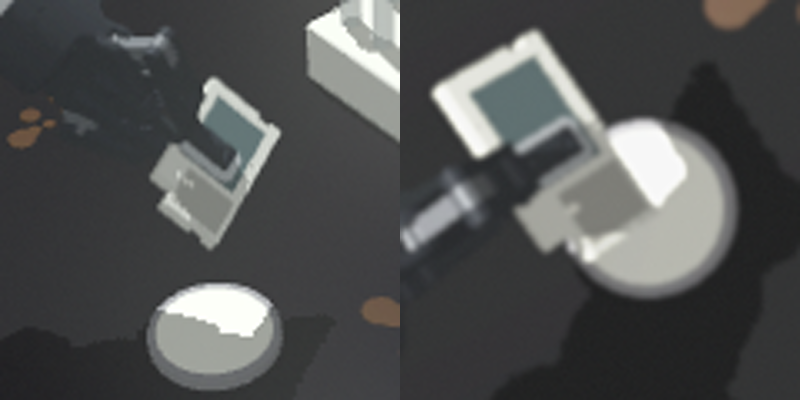

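View pics/fw.png

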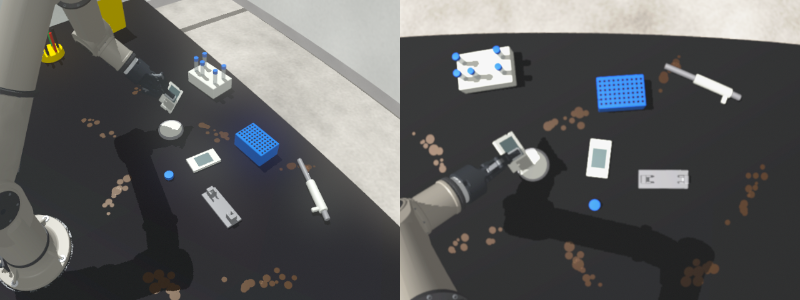

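Both views show the notched, frosted end over the pad with its label face up. Slide corners are at top-view (214,264), (179,211) and (148,229), within about 3 px of the corners predicted from the grasp, so the slide hasn't slipped noticeably. The bystanders look where they were. Handing in.

```bash
python3 - <<'E'
from h import *
print(env.sense()["qvel"].round(3));print(env.hand_in())
E
```

```text
[ 0.009 -0.006  0.001  0.001  0.     0.001 -0.002]
the job is handed in; nothing more can be done
None
```

I pulled the slide out of the stand, tilted it, carried it through the air to the pad and handed the job in at about 17 s with the slide still held. No verdict was reported.

- **Grip and tilt:** I pinched the slide at mid length and pulled straight up. The notch put the label end towards -y with the label face pointing away from the base. The jog cannot tilt the tool directly. I raised the arm to joint 6's limit, where pushing further up tilted the tool to 50°, and that tilt held all the way to the pad.
- **Last checks:**

| Check | Result | Allowed |
|---|---|---|
| Label centre to pad centre, horizontally | 2 to 4 mm | 25 mm |
| Label height above pad top | about 116 mm | 60 to 160 mm |
| Label face from vertical | about 41° | 57° |

- **How these were measured:** The label figures come from the arm pose and the grasp. Both camera views showed the label face up over the pad, with the slide's corners within about 3 px of where I predicted. By eye, the bystanders had not moved. The arm was nearly still.
- **What disagreed or went wrong:**
  - The two cameras differ by about 2 mm in y on the pad's centre.
  - The opening reading drifted between 9.0 and 9.8 mm during the carry, with no slip visible.
  - The wrist force read 55 N for a moment when joints 2 and 3 reached their limits in free air. It was back to about 1 N at the next reading.

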